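Lock the orange filter cell

TASK

The pressure filter cell with the orange lock ring has been loaded, but its ring still stands open. Turn the orange ring clockwise (seen from above) by its upright tab until the tab stands fully home at the cell's white lock mark, then let go. Leave the other cell's blue ring as it stands.

Things in the scene. Friction and masses are not known exactly. Their poses are not given: they have to be found in the camera images.
- orange_ring (a joint): angle (rad) of the orange plastic ring (100 mm across, top 78 mm above the bench) about its cell's vertical axis: 0 with the tab at the white lock mark, where a hard stop lies; grows counter-clockwise seen from above, to a stop at 1.75. Starts between 0.8 and 1.4. Friction 0.12 N m (3 N at the tab); stays where it is left.
- orange_tab (a point): middle of the orange ring's upright tab, 104 mm above the bench, 40 mm from the ring's axis. The tab is a box 24 mm long along the radius, 12 mm thick (the way it is pinched and turned), standing from the ring's top (78 mm above the bench) to 118 mm; white line along its top. Own x points radially outwards, z up.
- orange_axis (a point): point on the orange ring's vertical axis, 104 mm above the bench, in free air (window below ends at 76 mm). Own x points to the white lock mark, 13 by 9 mm, 57 mm out on the dark flange (132 mm across, top 56 mm above the bench) of the steel cell, which is bolted down, at a different place and yaw each time.
- blue_tab (a point): middle of the upright tab of the blue lock ring on an otherwise identical cell, whose axis stands 0.24 m or more from the orange one; this tab is placed, sized and oriented on its ring as the orange one. It also starts open and must be left as it is.
Not all that is in view belongs to the job. What is shaped like the part that bears orange_ring but purple, red or turquoise is not meant.

How it is judged:
By the outcome, as a careful person would: the job done as asked, in the order asked, and still so for the second after the job is handed in, with the robot touching nothing.
It also fails if it takes over 35 s, if anything falls off the work surface, if the arm or the gripper's body presses on something with over 40 N, if the wrist force passes 120 N, or if a joint passes its speed limit or range.

ROBOT

A 6-joint arm with a two-finger parallel gripper is mounted at the origin on the work surface. World frame = base frame: x ahead of the robot, y to its left, z up, the work surface at z = 0. Lengths are in mm, angles in rad, forces in N, time in s.
With the tool pointing down it reaches from about 325 to 775 mm from the base axis. Payload 5.5 kg.
Tool frame: the origin (TCP) lies midway between the tips of the shut fingers; the grasp point (between the pads) lies 19 mm behind it; z points along the fingers, y is the line along which they close (so a half turn about z gives the same grasp; the last joint's range is limited). The gripper opens to 88 mm and grips with 3 to 60 N. Pads are 20 mm wide; open, the fingers measure 115 mm over their backs; the gripper's body (75 mm by 178 mm) begins 61 mm behind the grasp point.
Start: joints at [1.222, 0.091, 1.231, -0, 1.82, -0.057], TCP at [172.61, 574.65, 222.631] pointing down, gripper open.
Joint ranges: [-2.87, 2.87], [-0.86, 2.18], [0.17, 2.46], [-1.51, 4.65], [0.06, 2.69], [-2.65, 2.65]. Speed limits (rad/s): [2.57, 2.57, 3.01, 3.14, 3.14, 3.14].

INTERFACE

Orientations are given as a rotation vector (axis times angle).
In Python, from plant import read_state, vision, workorder gives the robot as it stands.
- The arm moves only by the shell command python3 -m jog 'ROWS' [FORCE]. ROWS is JSON, a list of rows, each an object with "fingers": the gripper's target within -1 to 1 (shut at 1, half-way at 0, fully open at -1); "travel": the shift along the world's x, y, z in cm, a list of three; "rotation": the turn, a rotation vector about the world's x, y, z in rad, a list of three. In form: [{"fingers": fingers, "travel": [tx, ty, tz], "rotation": [wx, wy, wz]}, ...]. A call has 1 to 10 rows; each row shifts and turns the commanded pose from where the row before left it; what a row does not reach is not made up. A row lasts 1/8 s, in which the tool goes at most 62.5 mm and 10.7 degrees, less where a joint would pass 70% of its speed; a pose out of reach is approached as far as the arm can. A call with a gripper value outside its range is refused whole. The fingers move at their own pace and stop on an object; FORCE is the grip in N (left out, the last holds). Time passes only in rows, so rows that do not move let the fingers close. It gives the time, the measured TCP pose, the force, the opening and the grip force at its end, in the units of the state.
- read_state(): the state, without advancing time (a new reading comes with each control period).
- vision.camera(name): name is "side" or "top"; returns a dict with "pixels" (420x560x3 uint8, blue, green, red), "camera_matrix" (3x3 intrinsics, pixels), "dist" ([k1, k2, p1, p2, k3] as OpenCV has them; the pictures are not rectified), "eye" and "attitude" of the camera in the world. Camera axes: x right, y up, looking along -z (the intrinsics and any distortion apply to the point x, -y, -z); pixel columns grow to the right and rows downward; lengths in mm; the calibration is good to about 2 mm. A picture is of the moment at which its call begins. There is no depth.
- workorder.close_job(): hands the job in; it is judged then, once.
The state is a dict: "time": time; "joint_pos": joint angles; "dq": joint speeds; "joint_torque": joint torques, N m; "eef_pos": TCP position; "tcp_rot": TCP orientation; "force": force on the tool from outside, world axes, zero at the start; "moment": the same for the moment, N m; "opening": opening from 0.0 (shut) to 1.0 (fully open); "grasp_force": force on a finger pad.
Only numpy, scipy, OpenCV 4.12 (cv2) and the standard library are available. Lean on these libraries where they do the work, as an engineer would, in place of code of your own. Each camera call takes 0.05 s, during which the arm holds its last target. There are 200 camera calls.

## Working session

There is one attempt and no reset: what is moved stays moved. The work goes in short steps, Python scripts to look and compute and a shell command to move; the robot and the scene stay as the last step left them, time stands still between calls to the robot, and variables do not carry over. Pictures are saved under pics/ and viewed, at most 10 in all, crops included, and the job is handed in when it is done.

```bash
mkdir -p pics; cat > h.py <<'E'
import numpy as np, cv2
from scipy.spatial.transform import Rotation as R
def rot(a):
    a=np.array(a,float)
    return a if a.shape==(3,3) else (R.from_rotvec(a).as_matrix() if a.size==3 else R.from_quat(a).as_matrix())
def ray(c,px):
    p=cv2.undistortPoints(np.array(px,float).reshape(-1,1,2),np.array(c['camera_matrix']),np.array(c['dist'])).reshape(-1,2)
    d=np.c_[p[:,0],-p[:,1],-np.ones(len(p))]@rot(c['attitude']).T
    return np.array(c['eye'],float),d
def onplane(c,px,z):
    e,d=ray(c,px); return e+d*((z-e[2])/d[:,2])[:,None]
def meet(c1,p1,c2,p2):
    e1,d1=ray(c1,[p1]);e2,d2=ray(c2,[p2]);d1=d1[0];d2=d2[0]
    s=np.linalg.lstsq(np.c_[d1,-d2],e2-e1,rcond=None)[0]
    a=e1+s[0]*d1;b=e2+s[1]*d2
    return (a+b)/2,np.linalg.norm(a-b)
E
python3 - <<'E'
from plant import read_state,vision
import cv2,pickle
for n in('top','side'):
    c=vision.camera(n);cv2.imwrite(f'pics/{n}0.png',c['pixels']);pickle.dump(c,open(n+'.pkl','wb'))
    print({k:v for k,v in c.items() if k!='pixels'})
s=read_state();print(s)
E
```

```text
{'camera_matrix': array([[472.94925435,   0.        , 282.69561228],
       [  0.        , 472.94925435, 211.31071256],
       [  0.        ,   0.        ,   1.        ]]), 'dist': array([-0.04121374,  0.        ,  0.        ,  0.        ,  0.        ]), 'eye': array([ 293.04878214, -206.73935868, 1269.54943361]), 'attitude': array([ 0.11215609, -0.10945003, -1.53755343])}
{'camera_matrix': array([[546.41643917,   0.        , 281.62356146],
       [  0.        , 546.41643917, 220.60995441],
       [  0.        ,   0.        ,   1.        ]]), 'dist': array([0.03743932, 0.        , 0.        , 0.        , 0.        ]), 'eye': array([  199.75222352, -1334.12470712,  1133.09344325]), 'attitude': array([ 0.8306382 , -0.10010591, -0.20125259])}
{'time': 0.1, 'joint_pos': array([ 1.22228299e+00,  9.18171090e-02,  1.23176924e+00,  1.35904322e-05,
        1.81980692e+00, -5.66977296e-02]), 'dq': array([-1.69145256e-03, -3.42989664e-03,  5.27425623e-04,  2.56810218e-05,
        2.46441307e-03,  1.33398322e-03]), 'joint_torque': array([ 1.73437980e-03, -4.47858310e+01, -4.07570422e+01,  7.00217555e-02,
        2.84637802e-02, -1.06520770e-04]), 'eef_pos': array([172.51896137, 574.38200214, 221.59774624]), 'tcp_rot': array([-4.56698278e-01, -3.10783943e+00,  2.76604737e-03]), 'force': array([-0.36760514,  0.5399877 ,  0.0165249 ]), 'moment': array([ 0.00122135, -0.03496869,  0.0086623 ]), 'grasp_force': 0.0, 'opening': 0.997922209537177}
```

View pics/top0.png

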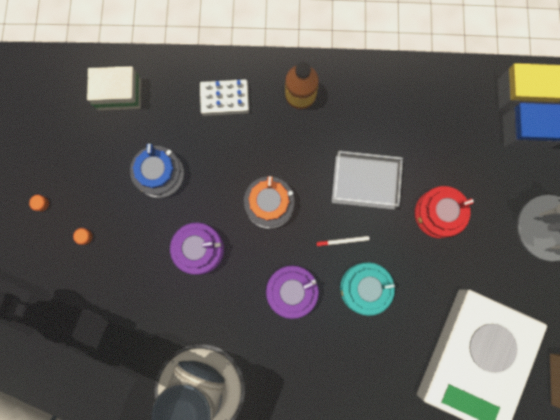

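View pics/side0.png

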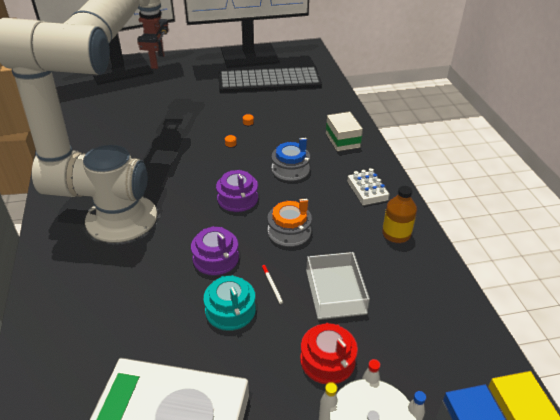

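The top picture shows the orange cell at about (269,201), with its tab near (270,182) and the white mark near (291,193). The side picture shows the same cell at (290,215), with its tab at (304,206). I'll enlarge both views.

```bash
python3 - <<'E'
import cv2,pickle,numpy as np
t=pickle.load(open('top.pkl','rb'))['pixels'];s=pickle.load(open('side.pkl','rb'))['pixels']
a=cv2.resize(t[170:235,235:305],None,fx=5.5,fy=5.5,interpolation=cv2.INTER_CUBIC)
b=cv2.resize(s[190:255,255:325],None,fx=5.5,fy=5.5,interpolation=cv2.INTER_CUBIC)
cv2.imwrite('pics/crop.png',np.hstack([a,b]))
for n,im,(r0,r1,c0,c1) in(('t',t,(170,235,235,305)),('s',s,(190,255,255,325))):
    h=cv2.cvtColor(im,cv2.COLOR_BGR2HSV)[r0:r1,c0:c1]
    o=((h[...,0]<18)&(h[...,1]>140)&(h[...,2]>120)).astype('u1')
    w=((h[...,1]<60)&(h[...,2]>175)).astype('u1')
    for nm,m in(('o',o),('w',w)):
        k,l,st,ce=cv2.connectedComponentsWithStats(m)
        for i in range(1,k):
            if st[i,4]>2: print(n,nm,st[i],(ce[i]+[c0,r0]).round(1))
E
```

```text
t o [ 14  11  40  39 663] [268.5 200.6]
t w [34  7  2  7  8] [269.1 179.6]
t w [24 21  4  3  4] [260.5 191.8]
t w [53 21  4  4 13] [289.5 192.8]
s o [ 17  10  36  28 564] [290.3 213.6]
s w [49  9  3  1  3] [305. 199.]
s w [ 25  16  20  12 136] [288.5 210.8]
s w [33 26  5  3 11] [289.9 217.4]
s w [44 36  4  3 10] [300.8 227. ]
```

View pics/crop.png

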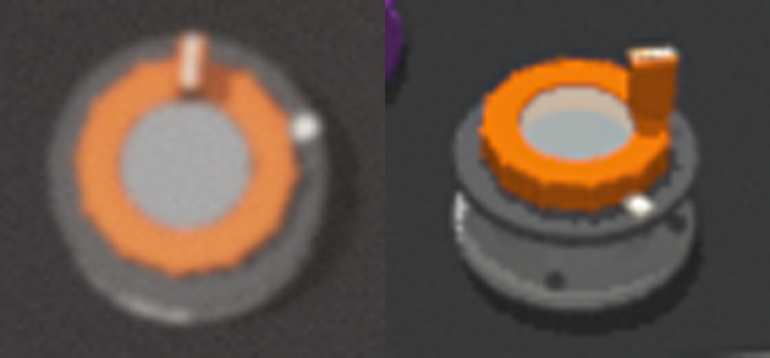

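The left half is the top view: tab line from crop (191,38) to (190,90), mark at (305,128), window centred near (186,165). The right half is the side view: tab top edge from (632,55) to (676,52), mark at (638,205). Next I'll triangulate these points.

```bash
cat >> h.py <<'E'
def ringhull(im,box):
    r0,r1,c0,c1=box
    h=cv2.cvtColor(im,cv2.COLOR_BGR2HSV)[r0:r1,c0:c1]
    o=((h[...,0]<18)&(h[...,1]>140)&(h[...,2]>120)).astype('u1')
    c=max(cv2.findContours(o,cv2.RETR_EXTERNAL,cv2.CHAIN_APPROX_NONE)[0],key=len)[:,0]+[c0,r0]
    return c.astype(float)
E
python3 - <<'E'
from h import *;import pickle
from scipy.optimize import least_squares
t=pickle.load(open('top.pkl','rb'));s=pickle.load(open('side.pkl','rb'))
f=lambda x,y,c0,r0:((x+.5)/5.5-.5+c0,(y+.5)/5.5-.5+r0)
print('tabtop',meet(t,f(190.5,64,235,170),s,f(269,54,255,190)))
print('mark',meet(t,(289.7,192.8),s,(300.8,227)))
print('mark pl',onplane(t,[(289.7,192.8)],56),onplane(s,[(300.8,227)],56))
a=onplane(t,[f(191,36,235,170),f(190,91,235,170)],118);print('tab ends',a,onplane(s,[f(247,55,255,190),f(291,52,255,190)],118))
# ring rim, top view, robust circle on z=78
p=onplane(t,ringhull(t['pixels'],(170,235,235,305)),76)[:,:2]
r=least_squares(lambda q:np.hypot(*(p-q[:2]).T)-q[2],[*p.mean(0),50],loss='soft_l1',f_scale=1);print('ring top',r.x)
p=onplane(s,ringhull(s['pixels'],(190,255,255,325)),78)[:,:2]
p2=p[p[:,1]>0] if 0 else p
print('side window-ish centre',onplane(s,[f(191,121,255,190)],76),'top',onplane(t,[f(186,165,235,170)],76), meet(t,f(186,165,235,170),s,f(191,121,255,190)))
E
```

```text
tabtop (array([ 532.35842965, -166.65486921,  119.14878072]), np.float64(1.8912760652476426))
mark (array([ 514.33399062, -218.70049545,   61.37392057]), np.float64(0.09533844018033392))
mark pl [[ 515.3666799 -218.7587003   56.       ]] [[ 515.86199688 -213.11149365   56.        ]]
tab ends [[ 544.54376422 -166.30026256  118.        ]
 [ 519.22927508 -166.72436585  118.        ]] [[ 522.18920712 -163.6344584   118.        ]
 [ 545.46576538 -166.00620401  118.        ]]
ring top [ 491.60478986 -164.90978993   47.26205447]
side window-ish centre [[ 493.08034929 -162.3321014    76.        ]] top [[ 492.40087701 -164.61559378   76.        ]] (array([ 492.26494221, -164.71163527,   78.13150457]), np.float64(0.4363804529754089))
```

Axis is about (492,-164.5), tab at about (532,-166) pointing at -2°, mark at about -66°. That makes a turn of about 1.12 rad clockwise. I'll move above the tab now.

```bash
python3 -m jog '[{"fingers":-1,"travel":[2.0,-4.1,0],"rotation":[0,0,0.0145]},{"fingers":-1,"travel":[2.0,-4.1,0],"rotation":[0,0,0.0145]},{"fingers":-1,"travel":[2.0,-4.1,0],"rotation":[0,0,0.0145]},{"fingers":-1,"travel":[2.0,-4.1,0],"rotation":[0,0,0.0145]},{"fingers":-1,"travel":[2.0,-4.1,0],"rotation":[0,0,0.0145]},{"fingers":-1,"travel":[2.0,-4.1,0],"rotation":[0,0,0.0145]},{"fingers":-1,"travel":[2.0,-4.1,0],"rotation":[0,0,0.0145]},{"fingers":-1,"travel":[2.0,-4.1,0],"rotation":[0,0,0.0145]},{"fingers":-1,"travel":[2.0,-4.1,0],"rotation":[0,0,0.0145]}]' 20
python3 -m jog '[{"fingers":-1,"travel":[2.0,-4.1,0],"rotation":[0,0,0.0145]},{"fingers":-1,"travel":[2.0,-4.1,0],"rotation":[0,0,0.0145]},{"fingers":-1,"travel":[2.0,-4.1,0],"rotation":[0,0,0.0145]},{"fingers":-1,"travel":[2.0,-4.1,0],"rotation":[0,0,0.0145]},{"fingers":-1,"travel":[2.0,-4.1,0],"rotation":[0,0,0.0145]},{"fingers":-1,"travel":[2.0,-4.1,0],"rotation":[0,0,0.0145]},{"fingers":-1,"travel":[2.0,-4.1,0],"rotation":[0,0,0.0145]},{"fingers":-1,"travel":[2.0,-4.1,0],"rotation":[0,0,0.0145]},{"fingers":-1,"travel":[2.0,-4.1,0],"rotation":[0,0,0.0145]},{"fingers":-1,"travel":[0,0,0],"rotation":[0,0,0]}]'
python3 -c "
from plant import read_state;from h import *;s=read_state();print(s['joint_pos'],rot(s['tcp_rot']).round(3))"
```

```text
time: 1.23
eef_pos: [352.9, 204.2, 222.3]
tcp_rot: [-0.252, -3.131, 0.0]
force: [0.6, 0.8, 0.2]
opening: 0.999
grasp_force: 0.0
time: 2.48
eef_pos: [532.7, -165.6, 220.6]
tcp_rot: [-0.054, -3.138, -0.001]
force: [-0.4, -0.2, 0.4]
opening: 0.998
grasp_force: 0.0
[-3.62107967e-01 -2.01647693e-02  1.34807915e+00 -4.51083168e-04
  1.81688882e+00 -1.89886672e+00] [[-0.999  0.034 -0.003]
 [ 0.034  0.999  0.001]
 [ 0.003  0.001 -1.   ]]
```

```bash
python3 -m jog '[{"fingers":-1,"travel":[0,0,-3],"rotation":[0,0,0]},{"fingers":-0.4,"travel":[0,0,-3],"rotation":[0,0,0]},{"fingers":0,"travel":[0,0,-3],"rotation":[0,0,0]},{"fingers":0,"travel":[0,0,-2.5],"rotation":[0,0,0]},{"fingers":0,"travel":[0,0,-1.8],"rotation":[0,0,0]},{"fingers":0,"travel":[0,0,0],"rotation":[0,0,0]}]' 20
python3 - <<'E'
from plant import vision;import cv2,numpy as np
t=vision.camera('top')['pixels'];s=vision.camera('side')['pixels']
z=lambda m:cv2.resize(m,None,fx=4,fy=4,interpolation=cv2.INTER_CUBIC)
cv2.imwrite('pics/pre.png',np.hstack([z(t[150:250,220:320]),z(s[150:250,240:340])]))
E
```

```text
time: 3.22
eef_pos: [531.7, -162.5, 88.2]
tcp_rot: [-0.048, -3.139, -0.002]
force: [0.4, 0.0, 0.4]
opening: 0.512
grasp_force: 0.0
```

View pics/pre.png

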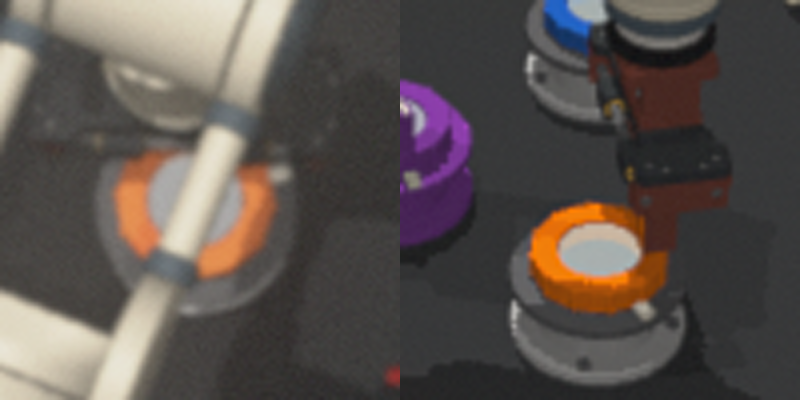

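The side view shows the near finger at crop (660,225), in front of the tab and above the ring, not touching. The top view is hidden by the arm. I'll correct 3 mm in y and close.

```bash
python3 -m jog '[{"fingers":0.3,"travel":[0,-0.3,0],"rotation":[0,0,0]},{"fingers":0.6,"travel":[0,0,0],"rotation":[0,0,0]},{"fingers":1,"travel":[0,0,0],"rotation":[0,0,0]},{"fingers":1,"travel":[0,0,0],"rotation":[0,0,0]},{"fingers":1,"travel":[0,0,0],"rotation":[0,0,0]}]' 20
```

```text
time: 3.95
eef_pos: [532.8, -166.4, 89.9]
tcp_rot: [0.049, 3.141, -0.0]
force: [0.5, 0.4, 1.7]
opening: 0.135
grasp_force: 20.0
```

```bash
python3 -m jog '[{"fingers":1,"travel":[-0.036,-0.4,0],"rotation":[0,0,-0.1]},{"fingers":1,"travel":[-0.076,-0.395,0],"rotation":[0,0,-0.1]},{"fingers":1,"travel":[-0.115,-0.385,0],"rotation":[0,0,-0.1]},{"fingers":1,"travel":[-0.153,-0.371,0],"rotation":[0,0,-0.1]}]' 20
python3 -m jog '[{"fingers":1,"travel":[-0.189,-0.355,0],"rotation":[0,0,-0.1]},{"fingers":1,"travel":[-0.224,-0.334,0],"rotation":[0,0,-0.1]},{"fingers":1,"travel":[-0.256,-0.31,0],"rotation":[0,0,-0.1]},{"fingers":1,"travel":[-0.285,-0.283,0],"rotation":[0,0,-0.1]},{"fingers":1,"travel":[-0.312,-0.253,0],"rotation":[0,0,-0.1]},{"fingers":1,"travel":[0,0,0],"rotation":[0,0,0]}]'
```

```text
time: 4.45
eef_pos: [529.1, -181.8, 90.0]
tcp_rot: [0.676, 3.067, 0.0]
force: [0.8, 0.5, 1.1]
opening: 0.135
grasp_force: 20.0
time: 5.2
eef_pos: [516.5, -197.3, 89.9]
tcp_rot: [1.409, 2.807, 0.001]
force: [2.5, 0.5, 1.3]
opening: 0.131
grasp_force: 20.0
```

```bash
python3 -m jog '[{"fingers":1,"travel":[-0.334,-0.224,0],"rotation":[0,0,-0.1]},{"fingers":1,"travel":[-0.177,-0.1,0],"rotation":[0,0,-0.05]},{"fingers":1,"travel":[0,0,0],"rotation":[0,0,0]}]'
python3 -m jog '[{"fingers":1,"travel":[-0.177,-0.09,0],"rotation":[0,0,-0.05]},{"fingers":1,"travel":[0,0,0],"rotation":[0,0,0]}]'
python3 -c "
from plant import read_state;s=read_state();print(s['force'],s['moment'])"
```

```text
time: 5.58
eef_pos: [511.5, -200.4, 90.0]
tcp_rot: [1.613, 2.695, 0.001]
force: [2.0, 0.1, 1.1]
opening: 0.132
grasp_force: 20.0
time: 5.82
eef_pos: [509.7, -201.3, 89.9]
tcp_rot: [1.68, 2.654, 0.001]
force: [3.0, 0.7, 1.2]
opening: 0.134
grasp_force: 20.0
[3.00940837 0.66052114 1.21791646] [-0.06772077 -0.43000048 -0.20960547]
```

```bash
for i in 1; do python3 -m jog '[{"fingers":1,"travel":[-0.147,-0.066,0],"rotation":[0,0,-0.04]},{"fingers":1,"travel":[0,0,0],"rotation":[0,0,0]}]'; done
python3 -m jog '[{"fingers":1,"travel":[-0.15,-0.06,0],"rotation":[0,0,-0.04]},{"fingers":1,"travel":[0,0,0],"rotation":[0,0,0]}]'
python3 -c "
from plant import read_state;s=read_state();print(s['force'],s['moment'])"
```

```text
time: 6.08
eef_pos: [508.2, -202.0, 89.9]
tcp_rot: [1.732, 2.62, 0.001]
force: [3.7, 1.3, 2.2]
opening: 0.132
grasp_force: 20.0
time: 6.32
eef_pos: [507.4, -202.3, 89.9]
tcp_rot: [1.783, 2.585, 0.002]
force: [7.3, 1.1, -0.3]
opening: 0.132
grasp_force: 20.1
[ 7.2739655   1.06745298 -0.29652947] [ 0.07656669 -0.89526622  0.39619647]
```

The force is rising and the motion falls short of what I commanded, so this looks like the stop. I'll press once more to confirm.

```bash
python3 -m jog '[{"fingers":1,"travel":[-0.12,-0.05,0],"rotation":[0,0,0]},{"fingers":1,"travel":[0,0,0],"rotation":[0,0,0]}]' 30
python3 -m jog '[{"fingers":1,"travel":[-0.1,-0.04,0],"rotation":[0,0,0]},{"fingers":1,"travel":[0,0,0],"rotation":[0,0,0]}]'
python3 -c "
from plant import read_state;s=read_state();print(s['force'],s['moment'])"
```

```text
time: 6.58
eef_pos: [507.3, -202.2, 89.9]
tcp_rot: [1.78, 2.584, 0.005]
force: [11.8, 2.3, -0.8]
opening: 0.133
grasp_force: 30.1
time: 6.82
eef_pos: [507.3, -202.3, 90.0]
tcp_rot: [1.779, 2.583, 0.008]
force: [15.4, 3.5, -2.2]
opening: 0.136
grasp_force: 30.1
[15.4251941   3.52514294 -2.19830917] [ 0.35986164 -2.19368821  0.4052026 ]
```

The hard stop is confirmed: position unchanged while the force grew. Now release and lift, then retreat for a look.

```bash
python3 -m jog '[{"fingers":0,"travel":[0,0,0],"rotation":[0,0,0]},{"fingers":0,"travel":[0,0,0],"rotation":[0,0,0]},{"fingers":0,"travel":[0,0,0],"rotation":[0,0,0]},{"fingers":0,"travel":[0.2,0.1,0],"rotation":[0,0,0]},{"fingers":0,"travel":[0,0,3],"rotation":[0,0,0]},{"fingers":0,"travel":[0,0,4],"rotation":[0,0,0]},{"fingers":0,"travel":[0,0,4],"rotation":[0,0,0]},{"fingers":0,"travel":[0,0,3],"rotation":[0,0,0]}]'
python3 -m jog '[{"fingers":0,"travel":[-1.5,4,0],"rotation":[0,0,0]},{"fingers":0,"travel":[-1.5,4,0],"rotation":[0,0,0]},{"fingers":0,"travel":[-1.5,4,0],"rotation":[0,0,0]},{"fingers":0,"travel":[-1.5,4,0],"rotation":[0,0,0]},{"fingers":0,"travel":[-1.5,4,0],"rotation":[0,0,0]},{"fingers":0,"travel":[-1.5,4,0],"rotation":[0,0,0]},{"fingers":0,"travel":[-1.5,4,0],"rotation":[0,0,0]},{"fingers":0,"travel":[0,0,0],"rotation":[0,0,0]},{"fingers":0,"travel":[0,0,0],"rotation":[0,0,0]}]'
python3 - <<'E'
from plant import vision;import cv2,numpy as np,pickle
tt=vision.camera('top');ss=vision.camera('side');pickle.dump((tt,ss),open('end.pkl','wb'))
t=tt['pixels'];s=ss['pixels']
z=lambda m:cv2.resize(m,None,fx=5.5,fy=5.5,interpolation=cv2.INTER_CUBIC)
cv2.imwrite('pics/end.png',np.hstack([z(t[170:235,235:305]),z(s[190:255,255:325])]))
E
```

```text
time: 7.82
eef_pos: [506.2, -202.6, 231.7]
tcp_rot: [1.787, 2.582, 0.0]
force: [-0.1, -0.1, -0.3]
opening: 0.499
grasp_force: 0.0
time: 8.95
eef_pos: [401.2, 77.2, 229.7]
tcp_rot: [1.787, 2.583, -0.0]
force: [-1.1, 0.1, 0.5]
opening: 0.502
grasp_force: 0.0
```

View pics/end.png

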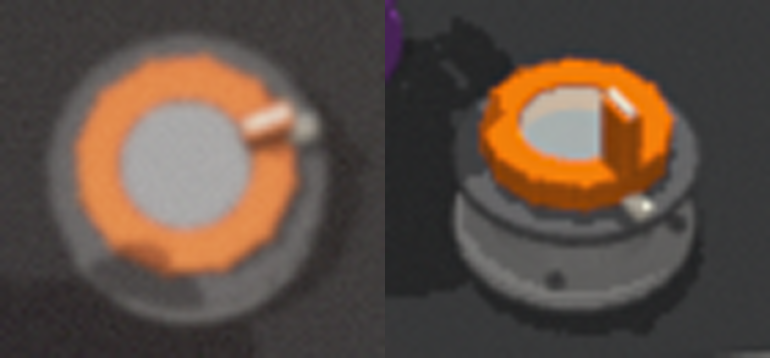

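Both views show the tab lined up with the mark: the top view has its line from (248,127) to (292,110) and the mark at (308,127), with height parallax. One numeric check, including blue, then hand in.

```bash
python3 - <<'E'
from h import *;import pickle
t,s=pickle.load(open('end.pkl','rb'));t0=pickle.load(open('top.pkl','rb'))
f=lambda x,y,c0,r0:((x+.5)/5.5-.5+c0,(y+.5)/5.5-.5+r0)
m=onplane(t,[f(270,118.5,235,170)],118)[0];m2,g=meet(t,f(270,118.5,235,170),s,f(236,102,255,190))
for p in(m,m2):print(p,np.degrees(np.arctan2(p[1]+164.5,p[0]-492.1)))
b=np.abs(t['pixels'][135:195,125:190].astype(int)-t0['pixels'][135:195,125:190]).max();print('blue diff',b)
from plant import workorder
print(workorder.close_job())
E
```

```text
[ 507.73500542 -203.13976513  118.        ] -67.97001572498688
[ 506.77455725 -203.1211958   121.56813703] -69.19514983587898
blue diff 135
the job is handed in; nothing more can be done
None
```

The orange ring is turned clockwise to its hard stop with the tab at the white lock mark. The tab sits at about -68°, against my -66° estimate for the mark. I released it, backed the arm off and handed the job in. I never touched the blue ring, but I have no clean picture check of it: the before/after comparison there showed a difference, which I put down to the arm or its shadow without looking.

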